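Open the conveyor drive unit with its T-key

ROBOT

A 7-joint arm with a two-finger parallel gripper is mounted at the origin on the work surface. World frame = base frame: x ahead of the robot, y to its left, z up, the work surface at z = 0. Lengths are in m, angles in rad, forces in N, time in s.
With the tool pointing down it reaches from about 0.425 to 0.925 m from the base axis. Payload 6.8 kg.
Tool frame: the origin (TCP) lies at the very end of the fingers, on their centre line; the grasp point (between the pads) lies 19 mm behind it (env.grip_depth is the z of the grasp point in the tool frame, in m); z points along the fingers, y is the line along which they close (so a half turn about z gives the same grasp; the last joint's range is limited). The gripper opens to 88 mm and grips with 3 to 60 N. Pads are 20 mm wide; open, the fingers measure 115 mm over their backs; the gripper's body (75 mm by 178 mm) begins 61 mm behind the grasp point.
Start: joints at [1.005, 0.477, 0.022, 1.555, -0.011, 1.109, -0.083], TCP at [0.298, -0.606, 0.223] pointing down, gripper open.
Joint ranges: [-2.96, 2.96], [-0.34, 2.1], [-1.41, 1.46], [0.24, 2.44], [-1.37, 4.51], [0.17, 1.92], [-2.96, 2.96]. Speed limits (rad/s): [2.39, 2.39, 3.14, 3.14, 3.14, 3.14, 3.14].

INTERFACE

Orientations are given as a rotation vector (axis times angle).
In Python, from cell import env gives the robot as it stands.
- The arm moves only by the tool play_rows, never from a script. Its argument "targets" is a list that holds one entry, the list of rows, each a list of 7 numbers: the shift along the tool's x, y, z in cm, then the turn, a rotation vector about the tool's x, y, z in degrees, then the closure in counts, from 0 (fully open) to 255 (shut). In form: [[[tx, ty, tz, wx, wy, wz, fingers], ...]]. A call has 1 to 20 rows; each row shifts and turns the commanded pose from where the row before left it, along the tool's axes as they then stand; what a row does not reach is not made up. A row lasts 1/8 s, in which the tool goes at most 62.5 mm and 10.7 degrees, less where a joint would pass 70% of its speed; a pose out of reach is approached as far as the arm can. A call is refused whole if a number of a shift passes 6.25 or a number of a turn 10.7, either way. A call with a gripper value outside its range is refused whole. The fingers move at their own pace and stop on an object; "force" is the grip in N (left out, the last holds). Time passes only in rows, so rows that do not move let the fingers close. It gives the time, the measured TCP pose, the force, the opening and the grip force at its end, in the units of the state.
- env.sense(): the state, without advancing time (a new reading comes with each control period).
- env.camera(name): name is "scene" or "top" or "wrist"; returns the picture (384x512x3 uint8, red, green, blue); there is no depth.
- env.camera_model(name): a dict with "vertical_fov" (degrees; the focal length in pixels is half the picture's height over the tangent of half this angle, whatever the lens; pixels are square), "cx", "cy" (the principal point, pixels), "eye" and "attitude" of the camera in the world; the wrist camera has in their place "tool_from_camera" (4x4, takes a point from camera to tool coordinates, whose origin is the TCP and whose axes are the flange's). Camera axes: x right, y down, z forward; pixel columns grow to the right and rows downward; lengths in m; the calibration is good to about 2 mm. A picture is of the moment at which its call begins: read the wrist's pose just before it. camera_model takes no time and is no camera call.
- env.job_done(): hands the job in; it is judged then, once.
The state is a dict: "time": time; "q": joint angles; "joint_vel": joint speeds; "tau": joint torques, N m; "position": TCP position; "orientation": TCP orientation; "contact_force": force on the tool from outside, world axes, zero at the start; "wrist_torque": the same for the moment, N m; "gripper_width": opening from 0.0 (shut) to 1.0 (fully open); "gripper_force": force on a finger pad.
Only numpy, scipy, OpenCV 4.12 (cv2) and the standard library are available. Lean on these libraries where they do the work, as an engineer would, in place of code of your own. Each camera call takes 0.05 s, during which the arm holds its last target. There are 200 camera calls.

TASK

Open the drive unit for service: take the T-key from the parts tray, stand it fully home in the keyhole of the unit's blue cover, let go of it, and take it again by its cross-bar. Turn it a quarter turn clockwise to draw the hidden bolt, then swing the cover up until it stands open by about 45 degrees or more, and leave it so with the key still in the lock. Leave the other things on the bench where they are.

Things in the scene. Friction and masses are not known exactly. Their poses are not given: they have to be found in the camera images.
- key_mid (a point): T-key, 125 mm long, 0.16 kg: square steel shank 12 x 12 mm, orange cross-bar at one end, flat bit at the other. This point is on the shank's centre line where it is best gripped, 55 mm from the bar's centre, 63 mm from the bit's end. x runs along the key to the bit, y along the cross-bar, z up at the start, when the key lies level across the tray's near rim and divider, bar end overhanging towards the robot.
- key_bar (a point): Centre of the key's cross-bar: orange, round, 14 mm in diameter, 80 mm long, square to the shank and in line with the bit's width. Axes as key_mid. The shank is square over x = -55 to +42.5 mm of key_mid and ends there in a shoulder.
- key_tip (a point): Centre of the end face of the key's bit; axes as key_mid. Below the shank's shoulder comes a round neck, 8 mm in diameter, 10.5 mm long, then the bit: 10 mm long, 26 mm wide along y, 6 mm thick along z, its last 3 mm stepped down to 22 x 3.5 mm.
- keyhole (a point): Centre of the keyhole at the top of the steel lock plate (56 x 64 mm, 3 mm proud of the cover): a slot 29 mm long (along y) by 9 mm, mouth chamfered 3 mm, plate 8 mm thick. z is the cover's outward normal, y points to the hinge. The key enters bit first, bar along y, either way round. Home, its shoulder rests on the plate, the bit's end 20.5 mm below this point, the bar 97.5 mm above, and it stands by itself.
- lock (a joint): Turn of the lock, rad: 0 locked, grows clockwise seen from above, stop at 1.571. The bolt frees the cover from about 1.1. Stiff (0.06 N m), stays as left; the bit has 0.12 rad of play in it. The key can turn only when home; once turned, its bit is caught under the plate: it cannot come out and serves as a handle to lift the cover (bar then parallel to the hinge).
- cover (a joint): Opening angle of the blue cover, rad: 0 shut, up to 1.7. While locked it lifts by hardly 1 degree. Springs carry part of its weight and its hinge is stiff, so it stays at any angle; 5 to 8 N upwards at the lock raises it.
- cover_hinge (a point): Middle of the cover's hinge line, which runs along the drive unit's x axis, 95 mm above the bench, 200 mm from the keyhole. Axes turn with the cover, as at keyhole; opening turns the cover about minus x.
- cover_edge (a point): Middle of the top of the cover's free edge, 252 mm from the hinge line.
- drivebox: Drive unit of a roller conveyor, fixed to the bench: grey steel housing 240 x 240 mm, 95 mm high, with the blue hinged cover 248 x 252 mm on top (3 mm panel). Origin: centre of its underside. y points to the hinge side, z up. The keyhole is 80 mm from the centre, on the -y side, 101 mm above the bench.
- tray: Grey plastic parts tray, fixed, 160 mm along x, 220 mm along y, 50 mm high, 4 mm walls, split by a divider along y through its middle into two compartments; the key lies over the one towards -x. Origin: centre of its underside. It stands on the robot's right or left, with the bench scale on the other side.
- scale: White bench scale with a steel platter, fixed, 200 x 210 mm, 73 mm high. Origin: centre of its underside.
- jar: Amber glass jar with yellow lid, 72 mm in diameter, 110 mm high. Leave it. Origin: centre of its underside.
- carton: Cardboard carton 110 x 150 x 80 mm. Leave it. Origin: centre of its underside.
- spray: White bottle with blue cap and green label, 68 mm in diameter, 190 mm high. Leave it. Origin: centre of its underside.
- tape: Roll of paper tape lying flat, 100 mm in diameter, 48 mm high. Leave it. Origin: centre of its underside.
- mug: Blue mug, 80 mm in diameter, 90 mm high. Leave it. Origin: centre of its underside.
- screwdriver: Screwdriver with a red handle, 200 mm long, lying in front of the drive unit. Leave it. Origin: under its middle; x runs along it to the blade.
Mind the look-alikes: they are no part of the job. There is more than one size of the part that bears key_mid; the job needs the middle-sized.

How it is judged:
By the outcome, as a careful person would: the job done as asked, in the order asked, and still so for the second after the job is handed in, with the robot touching nothing.
It also fails if it takes over 58 s, if anything falls off the work surface, if the arm or the gripper's body presses on something with over 40 N, if the wrist force passes 120 N, or if a joint passes its speed limit or range.

## Working session

There is one attempt and no reset: what is moved stays moved. The work goes in short steps, Python scripts to look and compute and a tool call to move; the robot and the scene stay as the last step left them, time stands still between calls to the robot, and variables do not carry over. Pictures are saved under pics/ and viewed, at most 10 in all, crops included, and the job is handed in when it is done.

Besides the shell and the picture viewer there is one more tool, called after "Emit:" in YAML: its name, and indented under it one key for each argument. play_rows: Moves the arm, as the interface text tells. Its arguments: {"type":"object","properties":{"targets":{"type":"array","items":{"type":"array","items":{"type":"array","items":{"type":"number"}}}},"force":{"type":"number"}},"required":["targets"]}

```bash
mkdir -p pics; ls; cat > h.py <<'E'
import numpy as np,cv2
from scipy.spatial.transform import Rotation as R
from cell import env
def snap(n,f):
    s=env.sense(); im=env.camera(n); cv2.imwrite('pics/'+f,im[:,:,::-1]); return s,im
def cam(n,s=None):
    m=env.camera_model(n); f=192/np.tan(np.radians(m['vertical_fov'])/2)
    if n=='wrist':
        T=np.array(m['tool_from_camera']); Rt=R.from_rotvec(s['orientation']).as_matrix()
        return f,m['cx'],m['cy'],Rt@T[:3,3]+np.array(s['position']),Rt@T[:3,:3]
    a=np.array(m['attitude']); A=a if a.shape==(3,3) else R.from_rotvec(a).as_matrix()
    return f,m['cx'],m['cy'],np.array(m['eye']),A
def onz(c,u,v,z):
    f,cx,cy,e,A=c; d=A@np.array([(u-cx)/f,(v-cy)/f,1]); return e+d*(z-e[2])/d[2]
def proj(c,p):
    f,cx,cy,e,A=c; q=A.T@(np.array(p)-e); return np.array([cx+f*q[0]/q[2],cy+f*q[1]/q[2]])
E
python3 - <<'E'
from h import *
for n in('scene','top'):
    s,im=snap(n,n+'0.png'); print(env.camera_model(n))
s,im=snap('wrist','wrist0.png'); print(env.camera_model('wrist')); print(env.sense(),env.grip_depth)
a=cv2.imread('pics/top0.png'); 
E
```

```text
pics
{'vertical_fov': 46.139389185477846, 'cx': 262.76301904096374, 'cy': 198.486173175801, 'eye': array([ 1.11362225, -1.06071778,  1.12743935]), 'attitude': array([-2.19623435, -0.68062163,  0.28820807])}
{'vertical_fov': 55.845646485378, 'cx': 254.60710302723103, 'cy': 192.8918842051895, 'eye': array([ 0.2669078 , -0.03051406,  1.4175346 ]), 'attitude': array([-2.18304955,  2.11806421, -0.15102226])}
{'vertical_fov': 58.255089080048464, 'cx': 259.117238380087, 'cy': 187.91569331031315, 'tool_from_camera': array([[ 7.53114401e-04, -9.54223277e-01, -2.99094249e-01,
         8.24656402e-02],
       [ 9.99999633e-01,  8.41078497e-04, -1.65374480e-04,
         8.16384393e-04],
       [ 4.09365920e-04, -2.99094014e-01,  9.54223560e-01,
        -1.61616182e-01],
       [ 0.00000000e+00,  0.00000000e+00,  0.00000000e+00,
         1.00000000e+00]])}
{'time': 0.15, 'q': array([ 1.00487387,  0.47761609,  0.02235163,  1.55619345, -0.01150808,
        1.10931011, -0.08310492]), 'joint_vel': array([-0.00027956, -0.00127885,  0.00026044, -0.00356931, -0.00044366,
        0.00033916, -0.00032937]), 'tau': array([ 2.04345582e-03, -5.83289874e+01,  1.53643783e+00, -2.72878575e+01,
       -5.42724214e-02,  1.43945863e-02,  5.64715310e-05]), 'position': array([ 0.2981381 , -0.60507721,  0.22191428]), 'orientation': array([-3.05833583e+00, -7.12585880e-01,  6.39100184e-04]), 'contact_force': array([-0.99302314,  0.14872518, -0.59457112]), 'wrist_torque': array([0.04771096, 0.00084364, 0.034725  ]), 'gripper_force': 0.0, 'gripper_width': 0.9987147861325152} -0.0187
```

View pics/top0.png

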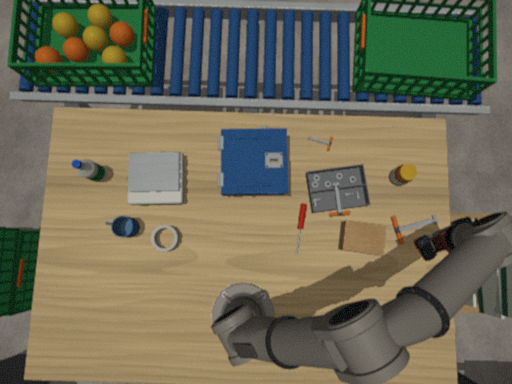

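View pics/scene0.png

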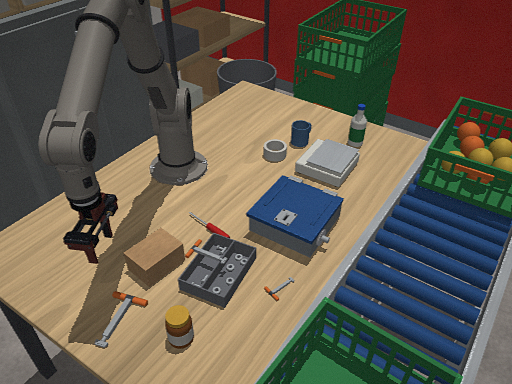

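Top view: the tray key has its bar at (340,213) and shank up to (337,185). The lock plate is at (273,160), with the hinge on the left (+y) side. The large look-alike is near (415,228) and the small one near (320,140).

```bash
python3 - <<'E'
from h import *
im=cv2.imread('pics/top0.png'); hsv=cv2.cvtColor(im,cv2.COLOR_BGR2HSV); c=cam('top'); cs=cam('scene')
def comps(mask,box,z,name,C=c,mn=15):
    u0,v0,u1,v1=box; m=np.zeros_like(mask); m[v0:v1,u0:u1]=mask[v0:v1,u0:u1]
    for k in cv2.findContours(m,cv2.RETR_EXTERNAL,cv2.CHAIN_APPROX_NONE)[0]:
        if cv2.contourArea(k)<mn: continue
        r=cv2.minAreaRect(k); P=[onz(C,u,v,z)[:2].round(4).tolist() for u,v in cv2.boxPoints(r)]
        print(name,np.round(r[0],1),np.round(r[1],1),'ctr',onz(C,*r[0],z).round(4),P)
orange=cv2.inRange(hsv,(5,150,110),(18,255,255)); blue=cv2.inRange(hsv,(100,120,60),(125,255,255)); grey=cv2.inRange(hsv,(0,0,90),(179,60,255))
comps(orange,(325,200,355,225),.056,'bar')
comps(blue,(210,120,300,205),.098,'cover')
plate=cv2.bitwise_not(blue)
comps(plate,(258,145,286,175),.101,'plate')
comps(grey,(325,180,350,212),.056,'shank',mn=5)
im2=cv2.imread('pics/scene0.png'); h2=cv2.cvtColor(im2,cv2.COLOR_BGR2HSV)
comps(cv2.inRange(h2,(5,150,110),(18,255,255)),(180,232,206,262),.056,'bar_s',cs)
b2=cv2.inRange(h2,(100,120,60),(125,255,255))
comps(cv2.bitwise_not(b2),(270,200,302,230),.101,'plate_s',cs)
a=cv2.resize(im[110:250,200:400],None,fx=4,fy=4,interpolation=cv2.INTER_CUBIC); cv2.imwrite('pics/crop1.png',a)
E
```

```text
bar [333.1 214. ] [3.  8.1] ctr [ 0.385  -0.3284  0.056 ] [[0.3875, -0.3125], [0.3935, -0.3425], [0.3825, -0.3443], [0.3766, -0.3144]]
bar [345.5 212.5] [3. 7.] ctr [ 0.392  -0.3753  0.056 ] [[0.3973, -0.3621], [0.3981, -0.3885], [0.3868, -0.3884], [0.386, -0.362]]
cover [254.5 161.5] [65. 65.] ctr [ 0.5683 -0.0266  0.098 ] [[0.6896, 0.0996], [0.6972, -0.1453], [0.4499, -0.1497], [0.4426, 0.0891]]
plate [273.5 160. ] [16. 19.] ctr [ 0.5754 -0.097   0.101 ] [[0.6048, -0.0609], [0.607, -0.1317], [0.5462, -0.1329], [0.5441, -0.0625]]
shank [337.  195.5] [31. 24.] ctr [ 0.4557 -0.3433  0.056 ] [[0.514, -0.2976], [0.5168, -0.3892], [0.3981, -0.3885], [0.3954, -0.2979]]
bar_s [188.8 252.8] [3.5 9.9] ctr [ 0.3903 -0.3747  0.056 ] [[0.3843, -0.3905], [0.3826, -0.355], [0.3963, -0.3587], [0.3977, -0.394]]
bar_s [198.  242.5] [3.5 7.8] ctr [ 0.3853 -0.3235  0.056 ] [[0.379, -0.336], [0.3776, -0.3068], [0.3916, -0.3108], [0.3928, -0.3399]]
plate_s [285.4 216.8] [20.  14.8] ctr [ 0.5776 -0.0978  0.101 ] [[0.5521, -0.1327], [0.5316, -0.0643], [0.6034, -0.0623], [0.6212, -0.1295]]
```

View pics/crop1.png

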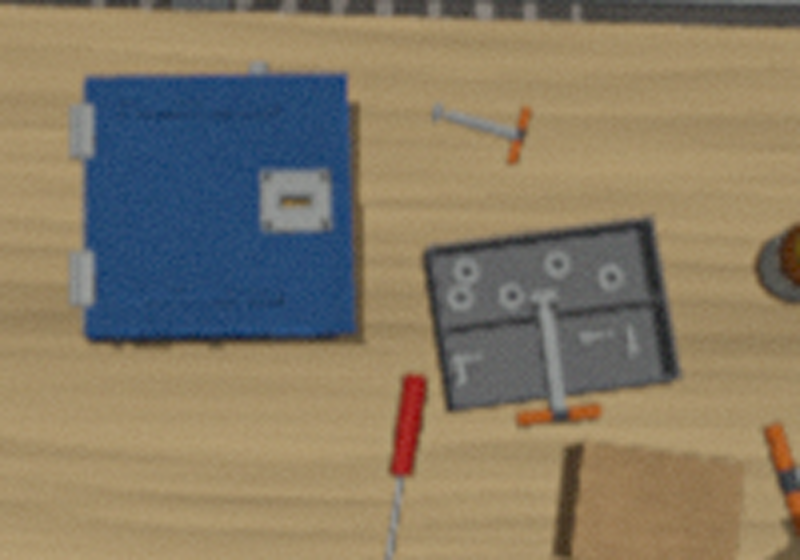

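Crop: the tray key's bar centre is at (559,414) and its bit end at (543,293). The keyhole is at (296,201) with its slot running horizontally.

Emit:
play_rows:
  targets:
    - [[0,0,0,0,0,-10.7,0],[0,0,0,0,0,-10.7,0],[0,0,0,0,0,-10.7,0],[0,0,0,0,0,-10.7,0],[0,0,0,0,0,-10.7,0],[0,0,0,0,0,-10.7,0],[0,0,0,0,0,-10.7,0],[0,0,0,0,0,-10.7,0],[0,0,0,0,0,-10.7,0],[0,0,0,0,0,-10.7,0],[0,0,0,0,0,-10.7,0],[0,0,0,0,0,-10.7,0],[0,0,0,0,0,-10.7,0],[0,0,0,0,0,-10.7,0],[0,0,0,0,0,-10.7,0],[-3.5,4.8,0,0,0,0,0],[-3.5,4.8,0,0,0,0,0],[-3.5,4.8,0,0,0,0,0],[-3.5,4.8,0,0,0,0,0],[-3.5,4.8,0,0,0,0,0]]

```text
time: 2.65
position: [0.4445, -0.345, 0.2226]
orientation: [0.184, -3.136, 0.0]
contact_force: [-0.5, -1.0, 0.0]
gripper_width: 1.002
gripper_force: 0.0
```

```bash
cat >> h.py <<'E'
def plan(p,M,n,s=None):
    s=s or env.sense(); P=np.array(s['position']); M0=R.from_rotvec(s['orientation']).as_matrix()
    w=R.from_matrix(M0.T@M).as_rotvec()/n; r=R.from_rotvec(w).as_matrix()
    S=sum(np.linalg.matrix_power(r,k) for k in range(n)); t=np.linalg.solve(S,M0.T@(np.array(p)-P))
    print('rows',n,'shift',(t*100).round(2),'turn',np.degrees(w).round(2))
def frame(z,x):  # tool frame from z and approximate x
    z=np.array(z,float);z/=np.linalg.norm(z);x=np.array(x,float);x-=z*(x@z);x/=np.linalg.norm(x)
    return np.c_[x,np.cross(z,x),z]
E
python3 - <<'E'
from h import *
s,im=snap('wrist','w1.png'); print(s['time'],s['position'],s['q'].round(2)); print(R.from_rotvec(s['orientation']).as_matrix().round(3)); 
E
```

```text
2.65 [ 0.44448156 -0.34500184  0.22257817] [ 1.09  0.37 -0.69  1.79  0.27  1.07  2.  ]
[[-0.993 -0.117 -0.   ]
 [-0.117  0.993 -0.   ]
 [ 0.    -0.    -1.   ]]
```

View pics/w1.png

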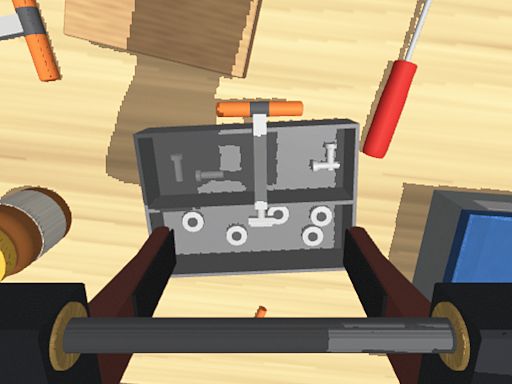

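Wrist view: bar centre about (260,108), shank running down to the bit at about (261,222), almost aligned with the tool. The carton is clear of it.

```bash
python3 - <<'E'
from h import *
s=env.sense(); c=cam('wrist',s); im=cv2.imread('pics/w1.png'); hsv=cv2.cvtColor(im,cv2.COLOR_BGR2HSV)
o=cv2.inRange(hsv,(5,150,110),(18,255,255)); m=np.zeros_like(o); m[95:122,210:310]=o[95:122,210:310]
pts=cv2.findNonZero(m); x,y,w,h=cv2.boundingRect(pts)
vx,vy,x0,y0=cv2.fitLine(pts,cv2.DIST_L2,0,.01,.01).ravel()
L,Rr=[onz(c,u,y0+(u-x0)*vy/vx,.056) for u in (x,x+w)]
print(x,w,L,Rr,np.linalg.norm(L-Rr)); b=(L+Rr)/2
k=(R.from_euler('z',-90,degrees=True).apply((L-Rr)/np.linalg.norm(L-Rr)))
if k[0]<0:k=-k
print('bar',b,'yaw bar',np.degrees(np.arctan2(k[1],k[0])))
t=onz(c,261,223,.056); d=t-b; print('tip',t,'yaw tip',np.degrees(np.arctan2(d[1],d[0])),np.linalg.norm(d))
mid=b+.055*d/np.linalg.norm(d); print('mid',mid)
kx=d/np.linalg.norm(d)
z=kx*.5+np.array([0,0,-.866]); M=frame(z,-kx)
g=mid+M[:,2]*.0187
plan(g-M[:,2]*.07,M,4)
print('tcp grasp',g)
E
```

```text
216 87 [ 0.39928243 -0.38293828  0.056     ] [ 0.38765919 -0.30265349  0.056     ] 0.0811218072033944
bar [ 0.39347081 -0.34279588  0.056     ] yaw bar 8.237768542178133
tip [ 0.50798625 -0.32636801  0.056     ] yaw tip 8.16370012195036 0.1156877730647948
mid [ 0.44791346 -0.33498578  0.056     ]
rows 4 shift [1.28 0.01 2.91] turn [-0.01 -7.45 -0.22]
tcp grasp [ 0.45716892 -0.33365804  0.03980544]
```

Emit:
play_rows:
  targets:
    - [[1.28,0,2.9,0,-7.45,-0.2,0],[1.28,0,2.9,0,-7.45,-0.2,0],[1.28,0,2.9,0,-7.45,-0.2,0],[1.28,0,2.9,0,-7.45,-0.2,0],[0,0,2.5,0,0,0,0],[0,0,2.5,0,0,0,0],[0,0,2,0,0,0,0],[0,0,0,0,0,0,0],[0,0,0,0,0,0,255],[0,0,0,0,0,0,255],[0,0,0,0,0,0,255],[0,0,0,0,0,0,255]]
  force: 40

```text
time: 4.2
position: [0.4512, -0.3463, 0.0402]
orientation: [-0.173, 2.617, 0.041]
contact_force: [0.6, 0.3, 0.5]
gripper_width: 0.586
gripper_force: 0.0
```

```bash
python3 - <<'E'
from h import *
s=env.sense(); print(s['gripper_width']*88,s['gripper_force'],s['contact_force'],s['q'].round(2));print(R.from_rotvec(s['orientation']).as_matrix().round(3))
E
```

```text
51.524473276927765 0.0 [0.57392032 0.27941832 0.49954161] [ 1.42  0.64 -0.79  2.16  0.17  0.17  2.35]
[[-0.86  -0.13   0.493]
 [-0.115  0.991  0.062]
 [-0.497 -0.004 -0.868]]
```

```bash
python3 - <<'E'
from h import *
b=np.radians(8.2); kx=np.array([np.cos(b),np.sin(b),0]); mid=np.array([.4479,-.3350,.056])
a=np.radians(18); M=frame(kx*np.sin(a)+np.array([0,0,-np.cos(a)]),-kx)
plan(mid+M[:,2]*.0187,M,3)
E
```

```text
rows 3 shift [-0.09  0.39  0.12] turn [-0.16  3.93 -0.19]
```

Emit:
play_rows:
  targets:
    - [[-0.1,0.4,0.1,-0.2,3.9,-0.2,0],[-0.1,0.4,0.1,-0.2,3.9,-0.2,0],[-0.1,0.4,0.1,-0.2,3.9,-0.2,0],[0,0,0,0,0,0,0],[0,0,0,0,0,0,0]]

```text
time: 4.82
position: [0.453, -0.3336, 0.0382]
orientation: [-0.204, 2.819, 0.036]
contact_force: [-0.1, 0.4, -0.0]
gripper_width: 1.003
gripper_force: 0.0
```

```bash
python3 - <<'E'
from h import *
s=env.sense(); print(s['gripper_width']*88,s['contact_force'],s['q'].round(2));print(R.from_rotvec(s['orientation']).as_matrix().round(3))
b=np.radians(8.2); kx=np.array([np.cos(b),np.sin(b),0]); mid=np.array([.4479,-.3350,.056])
a=np.radians(18); M=frame(kx*np.sin(a)+np.array([0,0,-np.cos(a)]),-kx)
plan(mid+M[:,2]*.0187,M,1)
E
```

```text
88.28699025219541 [-0.07389508  0.41126232 -0.00738056] [ 1.13  0.55 -0.58  2.1   0.19  0.35  2.2 ]
[[-0.941 -0.144  0.307]
 [-0.136  0.99   0.047]
 [-0.311  0.003 -0.951]]
rows 1 shift [-0.05 -0.06  0.01] turn [0.18 0.09 0.04]
```

Good pose. I'll close and lift.

Emit:
play_rows:
  targets:
    - [[0,0,0,0,0,0,255],[0,0,0,0,0,0,255],[0,0,0,0,0,0,255],[0,0,0,0,0,0,255],[0,0,0,0,0,0,255],[0,0,0,0,0,0,255],[0,0,0,0,0,0,255],[0,0,0,0,0,0,255]]
  force: 40

```text
time: 5.82
position: [0.4538, -0.3339, 0.0386]
orientation: [-0.204, 2.819, 0.035]
contact_force: [-0.3, 2.0, -0.1]
gripper_width: 0.137
gripper_force: 40.3
```

```bash
python3 - <<'E'
from h import *
s=env.sense(); print(s['gripper_width']*88,s['gripper_force'])
# target: above keyhole, lifted. key x down, tool pointing back+down
kh=np.array([.5765,-.097,.101]); a=np.radians(18)
# in tool frame key x = ?
M0=R.from_rotvec(s['orientation']).as_matrix(); b=np.radians(8.2); print('kx in tool',M0.T@[np.cos(b),np.sin(b),0])
M=frame([-np.cos(a),0,-np.sin(a)],[-np.sin(a),0,np.cos(a)])
plan(np.array(s['position'])+[0,0,.2],M0,4)
s2=dict(s); s2['position']=np.array(s['position'])+[0,0,.2]
plan(kh+[0,0,.0425+.09]+M[:,2]*.0187,M,10,s2)
E
```

```text
12.017875267058999 40.28466761112213
kx in tool [-0.95058928 -0.00168358  0.31044674]
rows 4 shift [-1.55  0.01 -4.75] turn [0. 0. 0.]
rows 10 shift [-1.33  2.27 -0.36] turn [-0.41  8.99  0.83]
```

Gripped at a 12 mm opening. I'll lift, then reorient.

Emit:
play_rows:
  targets:
    - [[-1.55,0,-4.75,0,0,0,255],[-1.55,0,-4.75,0,0,0,255],[-1.55,0,-4.75,0,0,0,255],[-1.55,0,-4.75,0,0,0,255],[-1.3,2.3,-0.4,-0.4,9,0.8,255],[-1.3,2.3,-0.4,-0.4,9,0.8,255],[-1.3,2.3,-0.4,-0.4,9,0.8,255],[-1.3,2.3,-0.4,-0.4,9,0.8,255],[-1.3,2.3,-0.4,-0.4,9,0.8,255],[-1.3,2.3,-0.4,-0.4,9,0.8,255],[-1.3,2.3,-0.4,-0.4,9,0.8,255],[-1.3,2.3,-0.4,-0.4,9,0.8,255],[-1.3,2.3,-0.4,-0.4,9,0.8,255],[-1.3,2.3,-0.4,-0.4,9,0.8,255],[0,0,0,0,0,0,255]]

```text
time: 7.7
position: [0.5116, -0.1613, 0.2145]
orientation: [0.057, -2.224, -0.025]
contact_force: [0.1, 0.7, -1.7]
gripper_width: 0.135
gripper_force: 40.0
```

```bash
python3 - <<'E'
from h import *
s,im=snap('wrist','w2.png'); snap('scene','s2.png'); snap('top','t2.png')
print(s['gripper_width']*88,s['contact_force'],s['position'],s['q'].round(2));print(R.from_rotvec(s['orientation']).as_matrix().round(3))
kh=np.array([.5765,-.097,.101]); a=np.radians(18)
M=frame([-np.cos(a),0,-np.sin(a)],[-np.sin(a),0,np.cos(a)])
plan(kh+[0,0,.0425+.09]+M[:,2]*.0187,M,4)
a=cv2.imread('pics/s2.png'); b=cv2.imread('pics/w2.png')
cv2.imwrite('pics/c2.png',np.hstack([cv2.resize(a[100:300,180:380],(400,400)),cv2.resize(b,(400,300))[0:300].copy() if 0 else cv2.copyMakeBorder(cv2.resize(b,(400,300)),0,100,0,0,0)]))
E
```

```text
11.900529015089246 [ 0.14520443  0.66089659 -1.65404646] [ 0.5115825  -0.16133506  0.21453681] [-0.15  0.85  0.49  1.34 -0.08  1.9   1.99]
[[-0.608 -0.032 -0.794]
 [-0.05   0.999 -0.002]
 [ 0.793  0.038 -0.608]]
rows 4 shift [-0.38  1.63 -1.19] turn [-0.08  4.91  0.78]
```

View pics/c2.png

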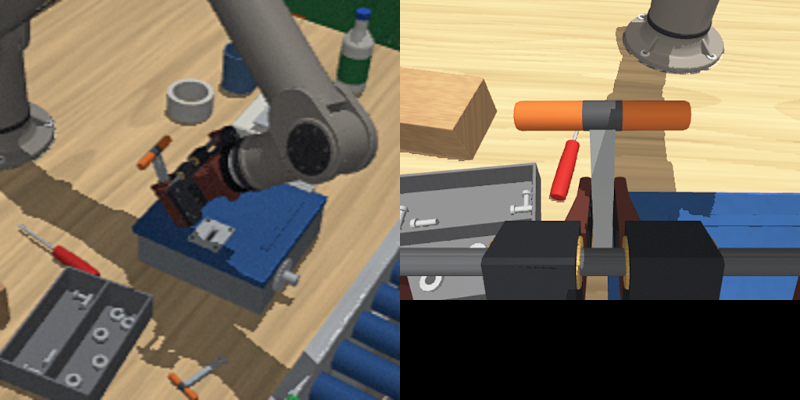

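The key is held with its bit down, but joint 6 sits at its limit and the tool lies only about 52° from vertical. The key therefore leans about 19°, bar (258,147 px in the wrist view) towards the robot. I'll bring the tip over the slot with this lean, then upright it with a loose grip once the tip is captured.

```bash
cat >> h.py <<'E'
KX=np.array([-.9506,0,.3104]); G=np.array([0,0,-.0187])
def tipoff(d=0): return G+KX*(.063+d)
E
python3 - <<'E'
from h import *
s=env.sense(); c=cam('wrist',s); M0=R.from_rotvec(s['orientation']).as_matrix(); P=np.array(s['position'])
bar=P+M0@(G-.055*KX); tip=P+M0@tipoff(); print('bar px pred',proj(c,bar),'bar',bar,'tip',tip)
im=cv2.imread('pics/w2.png'); hsv=cv2.cvtColor(im,cv2.COLOR_BGR2HSV); o=cv2.inRange(hsv,(3,150,110),(18,255,255)); o[200:]=0
x,y,w,h=cv2.boundingRect(cv2.findNonZero(cv2.morphologyEx(o,cv2.MORPH_OPEN,np.ones((5,5))))); print('bar px seen',x+w/2,y+h/2,w,h)
for n in('scene','top'):
    print(n,'bar',proj(cam(n),bar),'tip',proj(cam(n),tip))
im=cv2.imread('pics/s2.png'); hsv=cv2.cvtColor(im,cv2.COLOR_BGR2HSV); o=cv2.inRange(hsv,(3,150,80),(18,255,255)); o[:160]=0;o[190:]=0;o[:,:240]=0;o[:,280:]=0
print('scene seen',cv2.boundingRect(cv2.findNonZero(o)))
# alignment target
kh=np.array([.5765,-.097,.101])
for th in (52,48):
    a=np.radians(th); M=frame([-np.sin(a),0,-np.cos(a)],[-np.cos(a),0,np.sin(a)])
    plan(kh+[0,0,.03]-M@tipoff(),M,4)
E
```

```text
bar px pred [261.18217588 162.79491797] bar [ 0.50764284 -0.16553306  0.27832979] tip [ 0.54707451 -0.15930402  0.16728843]
bar px seen 259.0 148.0 226 38
scene bar [257.0707636  177.70942987] tip [268.0705685 208.6420016]
top bar [297.46916541 168.73261548] tip [292.03233965 164.12331462]
scene seen (249, 168, 17, 17)
rows 4 shift [-1.22  1.6  -0.01] turn [ 0.06 -0.09  0.78]
rows 4 shift [-1.22  1.6   0.12] turn [ 0.09 -1.09  0.77]
```

```bash
python3 - <<'E'
from h import *
kh=np.array([.5765,-.097,.101])
a=np.radians(51); M=frame([-np.sin(a),0,-np.cos(a)],[-np.cos(a),0,np.sin(a)])
plan(kh+[0,0,.025]-M@tipoff(-.0055),M,4); print(M@KX)
E
```

```text
rows 4 shift [-1.45  1.59  0.14] turn [ 0.07 -0.34  0.78]
[ 0.35700586  0.         -0.934096  ]
```

Emit:
play_rows:
  targets:
    - [[-1.45,1.6,0.15,0.1,-0.3,0.8,255],[-1.45,1.6,0.15,0.1,-0.3,0.8,255],[-1.45,1.6,0.15,0.1,-0.3,0.8,255],[-1.45,1.6,0.15,0.1,-0.3,0.8,255],[0,0,0,0,0,0,255],[0,0,0,0,0,0,255]]

```text
time: 8.6
position: [0.541, -0.0977, 0.1679]
orientation: [-0.003, -2.248, 0.007]
contact_force: [0.7, -0.3, -1.4]
gripper_width: 0.134
gripper_force: 40.0
```

```bash
python3 - <<'E'
from h import *
s,im=snap('scene','s3.png'); snap('top','t3.png'); M0=R.from_rotvec(s['orientation']).as_matrix(); print(s['position'],s['q'].round(2),s['contact_force']);print(M0.round(3))
kh=np.array([.5765,-.097,.101]); tip=np.array(s['position'])+M0@tipoff(-.0055); print('tip',tip,tip-kh,'kx',M0@KX)
cs=cam('scene'); ct=cam('top'); print(proj(cs,tip),proj(cs,kh),proj(ct,tip),proj(ct,kh))
a=cv2.imread('pics/s3.png')[160:240,240:340]; cv2.imwrite('pics/c3.png',cv2.resize(a,(800,600) if 0 else (700,560),interpolation=cv2.INTER_CUBIC))
E
```

```text
[ 0.54096291 -0.09766119  0.16793562] [-0.22  0.91  0.47  1.32 -0.17  1.87  1.86] [ 0.72451497 -0.25296882 -1.37193746]
[[-0.627  0.    -0.779]
 [ 0.005  1.    -0.004]
 [ 0.779 -0.006 -0.627]]
tip [ 0.57589514 -0.09792266  0.12588734] [-0.00060486 -0.00092266  0.02488734] kx [ 0.35415187 -0.0057893  -0.93516387]
[285.29381024 211.11999144] [285.21817023 216.54908293] [274.13371724 158.33583993] [273.50397838 159.72345581]
```

View pics/c3.png

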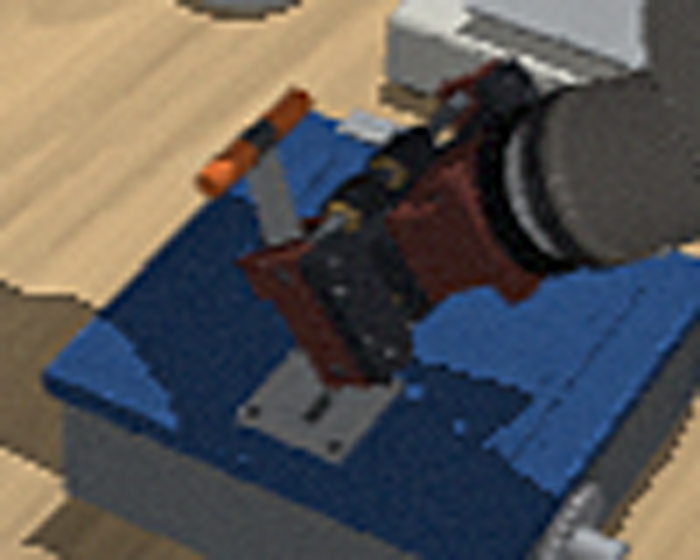

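Emit:
play_rows:
  targets:
    - [[-0.6,0,0.5,0,0,0,255],[-0.6,0,0.5,0,0,0,255],[-0.6,0,0.5,0,0,0,255],[-0.25,0,0.2,0,0,0,255],[-0.12,0,0.1,0,0,0,255],[-0.12,0,0.1,0,0,0,255],[0,0,0,0,0,0,255]]

```text
time: 9.57
position: [0.5404, -0.0973, 0.1392]
orientation: [-0.003, -2.248, 0.006]
contact_force: [-3.0, 0.8, 4.7]
gripper_width: 0.127
gripper_force: 40.0
```

```bash
cat >> h.py <<'E'
def stat(d=-.0055):
    s=env.sense(); M0=R.from_rotvec(s['orientation']).as_matrix(); kh=np.array([.5765,-.097,.101]); tip=np.array(s['position'])+M0@tipoff(d)
    print('t',s['time'],'tip-kh mm',((tip-kh)*1000).round(1),'F',s['contact_force'].round(1),'T',s['wrist_torque'].round(2),'w',round(s['gripper_width']*88,1),'gf',s['gripper_force'],'z',M0[:,2].round(3),'q',s['q'].round(2)); return s,M0
E
python3 -c "
from h import *
stat()"
```

```text
t 9.575 tip-kh mm [-1.2 -0.5 -3.9] F [-3.   0.8  4.7] T [ 0.23  0.19 -0.1 ] w 11.1 gf 39.98000979423523 z [-0.78  -0.003 -0.626] q [-0.21  0.95  0.46  1.33 -0.18  1.83  1.85]
```

Emit:
play_rows:
  targets:
    - [[0,0,0,0,0,0,255],[-0.22,0,-0.27,0,0,0,255],[-0.22,0,-0.27,0,0,0,255],[-0.22,0,-0.27,0,0,0,255],[0,0,0,0,0,0,255]]
  force: 8

```text
time: 10.2
position: [0.5511, -0.0975, 0.1382]
orientation: [-0.003, -2.248, 0.006]
contact_force: [-2.3, 0.1, 4.7]
gripper_width: 0.137
gripper_force: 8.0
```

```bash
python3 -c "
from h import *
s,M=stat(); snap('wrist','w4.png')
im=cv2.imread('pics/w4.png'); hsv=cv2.cvtColor(im,cv2.COLOR_BGR2HSV); o=cv2.inRange(hsv,(3,150,110),(18,255,255)); o[200:]=0
print(cv2.boundingRect(cv2.findNonZero(cv2.morphologyEx(o,cv2.MORPH_OPEN,np.ones((5,5))))))
"
```

```text
t 10.2 tip-kh mm [ 9.6 -0.7 -4.8] F [-2.3  0.1  4.7] T [ 0.15  0.36 -0.  ] w 12.0 gf 7.99985334277153 z [-0.779 -0.003 -0.627] q [-0.21  0.96  0.46  1.29 -0.18  1.84  1.85]
(139, 134, 240, 41)
```

Emit:
play_rows:
  targets:
    - [[-0.2,0,-0.25,0,0,0,255],[-0.2,0,-0.25,0,0,0,255],[-0.2,0,-0.25,0,0,0,255],[0,0,0,0,0,0,255],[-0.2,0,0.16,0,0,0,255],[-0.2,0,0.16,0,0,0,255],[0,0,0,0,0,0,255]]

```text
time: 11.12
position: [0.5609, -0.097, 0.1319]
orientation: [-0.002, -2.249, 0.005]
contact_force: [-0.8, 0.4, -0.6]
gripper_width: 0.131
gripper_force: 8.0
```

```bash
python3 -c "
from h import *
s,M=stat(); snap('wrist','w5.png');snap('scene','s5.png')
im=cv2.imread('pics/w5.png'); hsv=cv2.cvtColor(im,cv2.COLOR_BGR2HSV); o=cv2.inRange(hsv,(3,150,110),(18,255,255)); o[200:]=0
print(cv2.boundingRect(cv2.findNonZero(cv2.morphologyEx(o,cv2.MORPH_OPEN,np.ones((5,5))))))
c=cam('wrist',s); cs=cam('scene')
for lift in (0,.005,.01,.0205):
    b=np.array([.5765,-.097,.101+.0975+lift]); print(lift,proj(c,b),proj(cs,b))
a=cv2.imread('pics/s5.png'); h2=cv2.cvtColor(a,cv2.COLOR_BGR2HSV); o=cv2.inRange(h2,(3,150,80),(18,255,255)); o[:160]=0;o[215:]=0;o[:,:240]=0;o[:,310:]=0
x,y,w,h=cv2.boundingRect(cv2.findNonZero(o)); print('scene bar',x+w/2,y+h/2,w,h)
"
```

```text
t 11.125 tip-kh mm [ 19.4  -0.1 -11.1] F [-0.8  0.4 -0.6] T [ 0.08 -1.06  0.02] w 11.5 gf 8.000081330537796 z [-0.779 -0.003 -0.628] q [-0.2   0.98  0.45  1.26 -0.19  1.85  1.85]
(129, 149, 260, 42)
0 [260.27093879 204.98554992] [286.75088793 194.24245318]
0.005 [260.24555289 196.98593238] [286.83315059 193.04523164]
0.01 [260.21819036 188.36343839] [286.91578798 191.84255629]
0.0205 [260.15317671 167.87630113] [287.09055773 189.29901933]
scene bar 285.0 191.0 16 16
```

```bash
python3 -c "
from h import *
for f,(u,v,w) in {'w5.png':(259,170,260)}.items():
    s=env.sense(); c=cam('wrist',s); d=.08*c[0]/w
    b=c[3]+c[4]@(d*np.array([(u-c[1])/c[0],(v-c[2])/c[0],1])); M=R.from_rotvec(s['orientation']).as_matrix(); g=np.array(s['position'])+M@G
    print('bar',b,'grasp',g,np.linalg.norm(b-g)); k=g-b; print(np.degrees(np.arctan2(k[0],-k[2])))
"
python3 -c "
import cv2;a=cv2.imread('pics/s5.png')[160:240,240:340]; cv2.imwrite('pics/c5.png',cv2.resize(a,(700,560),interpolation=cv2.INTER_CUBIC))"
```

```text
bar [ 0.57219552 -0.09746594  0.21274589] grasp [ 0.57542319 -0.09702624  0.14411026] 0.06871288255607322
2.6924115216873705
```

View pics/c5.png

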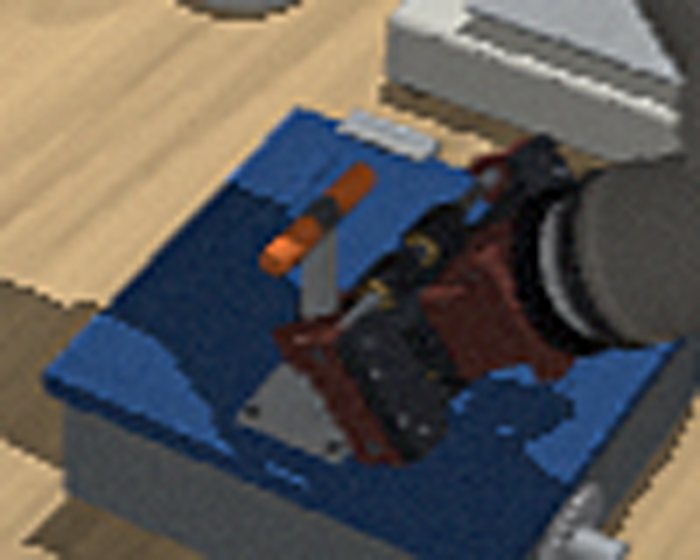

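Scene crop: the key stands almost upright in the plate, with its bar at crop (320,220). It is still about 14 mm above home, having slipped up in the pads. I'll grip firmer and press down gently.

Emit:
play_rows:
  targets:
    - [[0,0,0,0,0,0,255],[0,0,0,0,0,0,255],[-0.2,0,0.06,0,0,0,255],[-0.2,0,0.06,0,0,0,255],[-0.15,0,0.12,0,0,0,255],[-0.15,0,0.12,0,0,0,255],[0,0,0,0,0,0,255]]
  force: 20

```text
time: 12.1
position: [0.5616, -0.0975, 0.125]
orientation: [-0.003, -2.247, 0.006]
contact_force: [-5.7, -0.1, 0.1]
gripper_width: 0.134
gripper_force: 20.0
```

```bash
cat >> h.py <<'E'
def bar(f):
    s,im=snap('wrist',f); hsv=cv2.cvtColor(im,cv2.COLOR_RGB2HSV); o=cv2.inRange(hsv,(3,150,110),(18,255,255)); o[230:]=0
    x,y,w,h=cv2.boundingRect(cv2.findNonZero(cv2.morphologyEx(o,cv2.MORPH_OPEN,np.ones((5,5))))); u,v=x+w/2,y+h/2
    c=cam('wrist',s); d=.08*c[0]/w; b=c[3]+c[4]@(d*np.array([(u-c[1])/c[0],(v-c[2])/c[0],1])); g=np.array(s['position'])+R.from_rotvec(s['orientation']).as_matrix()@G
    print('px',(x,y,w,h),'bar',b.round(4),'grasp',g.round(4),'dist',np.linalg.norm(b-g).round(4),'home bar .5765 -.097 .1985')
E
python3 -c "
from h import *
stat(); bar('w6.png')"
```

```text
t 12.1 tip-kh mm [ 19.9  -0.8 -18.1] F [-5.7 -0.1  0.1] T [-0.    0.13  0.05] w 11.8 gf 19.999244213104248 z [-0.78  -0.003 -0.626] q [-0.2   0.99  0.45  1.26 -0.19  1.85  1.85]
px (129, 149, 260, 43) bar [ 0.5732 -0.0979  0.2052] grasp [ 0.5762 -0.0975  0.1367] dist 0.0686 home bar .5765 -.097 .1985
```

Emit:
play_rows:
  targets:
    - [[-0.1,0,0.2,0,0,0,255],[-0.15,0,0.12,0,0,0,255],[-0.15,0,0.12,0,0,0,255],[-0.15,0,0.12,0,0,0,255],[0,0,0,0,0,0,255]]

```text
time: 12.78
position: [0.5615, -0.0974, 0.12]
orientation: [-0.003, -2.247, 0.006]
contact_force: [-2.4, 1.3, 13.6]
gripper_width: 0.136
gripper_force: 20.0
```

```bash
python3 -c "
from h import *
stat(); bar('w7.png')"
```

```text
t 12.775 tip-kh mm [ 19.9  -0.7 -23.1] F [-2.4  1.3 13.6] T [ 0.18  1.91 -0.09] w 11.9 gf 19.999730587005615 z [-0.78  -0.003 -0.626] q [-0.2   1.    0.45  1.26 -0.19  1.84  1.85]
px (129, 149, 260, 43) bar [ 0.5731 -0.0978  0.2003] grasp [ 0.5761 -0.0974  0.1317] dist 0.0686 home bar .5765 -.097 .1985
```

Emit:
play_rows:
  targets:
    - [[0,0,0,0,0,0,150],[0,0,0,0,0,0,0],[0,0,0,0,0,0,0],[0,0,0,0,0,0,0],[0,0,-2,0,0,0,0],[0,0,-4,0,0,0,0],[0,0,-4,0,0,0,0],[0,0,-4,0,0,0,0],[0,0,-3,0,0,0,0]]

```text
time: 13.95
position: [0.6556, -0.0692, 0.2287]
orientation: [0.054, -2.475, 0.027]
contact_force: [1.0, -0.1, -3.7]
gripper_width: 0.997
gripper_force: 0.0
```

```bash
python3 -c "
from h import *
s,M=stat(); print(s['position']); bar('w8.png'); snap('scene','s8.png')
a=cv2.imread('pics/s8.png')[140:240,230:355]; b=cv2.imread('pics/w8.png')
cv2.imwrite('pics/c8.png',np.hstack([cv2.resize(a,(400,320),interpolation=cv2.INTER_CUBIC),cv2.resize(b,(400,300))[:300].copy() if 0 else cv2.copyMakeBorder(cv2.resize(b,(400,300)),0,20,0,0,0)]))
c=cam('wrist',s)
for p in ([.5765,-.097,.1985],[.5765,-.097,.101],[.5765,-.097,.1985+.01]): print(proj(c,p),proj(cam('scene'),p))
"
```

```text
t 13.95 tip-kh mm [122.5  29.5  94.5] F [ 1.  -0.1 -3.7] T [ 0.11 -0.84 -0.03] w 87.8 gf 0.0 z [-0.617 -0.033 -0.786] q [-0.19  0.9   0.4   1.04 -0.18  1.91  1.79]
[ 0.6555713  -0.06922708  0.22865416]
px (164, 128, 118, 24) bar [ 0.5791 -0.0981  0.1999] grasp [ 0.6671 -0.0686  0.2434] dist 0.1025 home bar .5765 -.097 .1985
[225.17073453 137.63504338] [286.75088793 194.24245318]
[235.22496855 188.21594456] [285.21817023 216.54908293]
[223.68210814 130.14605274] [286.91578798 191.84255629]
```

View pics/c8.png

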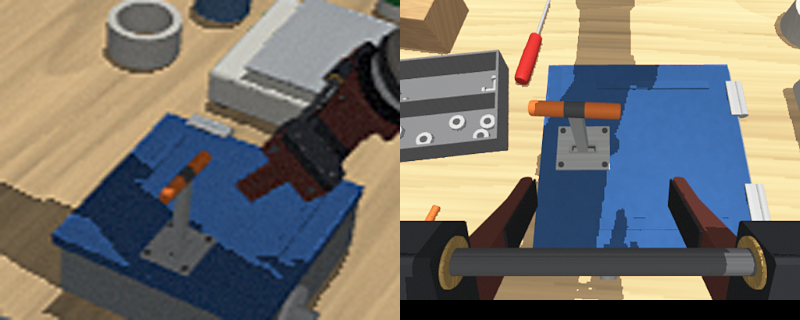

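The key stands home: bar measured at (0.579,-0.098,0.200), lock plate under the shoulder. Next I'll go above the bar with the tool down and the fingers closing along x.

```bash
python3 -c "
from h import *
s=env.sense(); M0=R.from_rotvec(s['orientation']).as_matrix()
plan(np.array(s['position'])+[0,0,.1],M0,2)
s['position']=np.array(s['position'])+[0,0,.1]
plan([.578,-.0975,.29],frame([0,0,-1],[0,1,0]),12,s)
"
```

```text
rows 2 shift [ 3.06 -0.22 -3.95] turn [0. 0. 0.]
rows 12 shift [ 0.28 -0.48  0.59] turn [-2.66 -2.27  7.26]
```

Emit:
play_rows:
  targets:
    - [[3.05,-0.2,-3.95,0,0,0,0],[3.05,-0.2,-3.95,0,0,0,0],[0.3,-0.5,0.6,-2.7,-2.3,7.3,0],[0.3,-0.5,0.6,-2.7,-2.3,7.3,0],[0.3,-0.5,0.6,-2.7,-2.3,7.3,0],[0.3,-0.5,0.6,-2.7,-2.3,7.3,0],[0.3,-0.5,0.6,-2.7,-2.3,7.3,0],[0.3,-0.5,0.6,-2.7,-2.3,7.3,0],[0.3,-0.5,0.6,-2.7,-2.3,7.3,0],[0.3,-0.5,0.6,-2.7,-2.3,7.3,0],[0.3,-0.5,0.6,-2.7,-2.3,7.3,0],[0.3,-0.5,0.6,-2.7,-2.3,7.3,0],[0.3,-0.5,0.6,-2.7,-2.3,7.3,0],[0.3,-0.5,0.6,-2.7,-2.3,7.3,0],[0,0,0,0,0,0,0]]

```text
time: 15.92
position: [0.5705, -0.0922, 0.2593]
orientation: [2.144, 2.169, 0.088]
contact_force: [-0.2, 0.8, 0.5]
gripper_width: 0.998
gripper_force: 0.0
```

```bash
python3 -c "
from h import *
s,M=stat(); print(s['position'],M.round(3)); 
plan([.578,-.0975,.26],frame([0,0,-1],[0,1,0]),3)
s,im=snap('wrist','w9.png'); hsv=cv2.cvtColor(im,cv2.COLOR_RGB2HSV); o=cv2.inRange(hsv,(3,150,110),(18,255,255)); o=cv2.morphologyEx(o,cv2.MORPH_OPEN,np.ones((3,3)))
c=cam('wrist',s)
for k in cv2.findContours(o,0,2)[0]:
    if cv2.contourArea(k)>40: r=cv2.minAreaRect(k); print(r,onz(c,*r[0],.1985))
print(proj(c,[.578,-.0975,.1985]))
"
```

```text
t 15.925 tip-kh mm [ -5.5 -49.8 160.5] F [-0.2  0.8  0.5] T [ 0.08  0.07 -0.01] w 87.8 gf 0.0 z [ 0.105 -0.023 -0.994] q [-0.68  0.3   0.89  1.88 -0.28  0.98  0.34]
[ 0.57051275 -0.09219231  0.25930532] [[-0.01   0.994  0.105]
 [ 1.     0.013 -0.023]
 [-0.024  0.105 -0.994]]
rows 3 shift [-0.18  0.25 -0.  ] turn [2.01 0.44 0.22]
((320.5, 304.5), (7.0, 13.0), 90.0) [ 0.62660286 -0.178666    0.1985    ]
((296.29730224609375, 300.2161865234375), (16.439899444580078, 6.904757499694824), 9.462322235107422) [ 0.60711466 -0.17344247  0.1985    ]
((257.0, 245.0), (38.0, 18.0), 90.0) [ 0.57611373 -0.1245469   0.1985    ]
((258.0, 178.0), (48.0, 20.0), 90.0) [ 0.57621128 -0.07438639  0.1985    ]
[260.16031413 209.92172896]
```

Emit:
play_rows:
  targets:
    - [[-0.2,0.22,0,2,0.45,0.2,0],[-0.2,0.22,0,2,0.45,0.2,0],[-0.2,0.22,0,2,0.45,0.2,0],[0,0,0,0,0,0,0],[0,0,3,0,0,0,0],[0,0,3,0,0,0,0],[0,0,2,0,0,0,0],[0,0,0,0,0,0,0]]

```text
time: 16.98
position: [0.5787, -0.0976, 0.1797]
orientation: [2.22, 2.223, 0.002]
contact_force: [-0.3, -0.6, 0.2]
gripper_width: 0.998
gripper_force: 0.0
```

```bash
python3 -c "
from h import *
s,M=stat(); print(s['position'],M.round(3)) 
plan([.5765,-.0975,.18],frame([0,0,-1],[0,1,0]),1)"
```

```text
t 16.975 tip-kh mm [  2.3 -55.3  79.5] F [-0.3 -0.6  0.2] T [-0.01 -0.1  -0.03] w 87.8 gf 0.0 z [ 0.001  0.001 -1.   ] q [-0.54  0.48  0.8   1.86 -0.41  0.98  0.45]
[ 0.57874873 -0.09762733  0.17969851] [[-0.002  1.     0.001]
 [ 1.     0.002  0.001]
 [ 0.001  0.001 -1.   ]]
rows 1 shift [ 0.01 -0.22 -0.03] turn [ 0.06 -0.04  0.09]
```

Emit:
play_rows:
  targets:
    - [[0,-0.2,0,0,0,0,255],[0,0,0,0,0,0,255],[0,0,0,0,0,0,255],[0,0,0,0,0,0,255],[0,0,0,0,0,0,255],[0,0,0,0,0,0,255],[0,0,0,0,0,0,255],[0,0,0,0,0,0,255]]
  force: 40

```text
time: 17.98
position: [0.5776, -0.0975, 0.1807]
orientation: [2.219, 2.222, 0.005]
contact_force: [-0.0, -0.3, -0.0]
gripper_width: 0.147
gripper_force: 40.0
```

```bash
python3 -c "
from h import *
s,M=stat(); print(s['position']) "
```

```text
t 17.975 tip-kh mm [  1.2 -55.1  80.6] F [-0.  -0.3 -0. ] T [-0.01 -0.04  0.02] w 13.0 gf 40.0101900100708 z [ 0.004  0.001 -1.   ] q [-0.54  0.48  0.81  1.86 -0.41  0.98  0.45]
[ 0.57761584 -0.09748879  0.18074995]
```

Emit:
play_rows:
  targets:
    - [[0,0,0,0,0,8,255],[0,0,0,0,0,8,255],[0,0,0,0,0,8,255],[0,0,0,0,0,8,255]]

```text
time: 18.48
position: [0.5776, -0.0976, 0.1808]
orientation: [2.749, 1.519, 0.005]
contact_force: [-0.3, -0.1, -1.3]
gripper_width: 0.145
gripper_force: 40.0
```

```bash
python3 -c "
from h import *
s,M=stat(); print(M.round(3))"
```

```text
t 18.475 tip-kh mm [-28.  -46.8  80.5] F [-0.3 -0.1 -1.3] T [-0.19  0.01  0.06] w 12.8 gf 40.00658690929413 z [ 0.004  0.001 -1.   ] q [-0.63  0.53  0.95  1.86 -0.51  1.01 -0.02]
[[ 0.532  0.847  0.004]
 [ 0.847 -0.532  0.001]
 [ 0.003  0.003 -1.   ]]
```

Emit:
play_rows:
  targets:
    - [[0,0,0,0,0,8,255],[0,0,0,0,0,8,255],[0,0,0,0,0,8,255],[0,0,0,0,0,8,255],[0,0,0,0,0,8,255],[0,0,0,0,0,8,255],[0,0,0,0,0,8,255],[0,0,0,0,0,6,255],[0,0,0,0,0,0,255]]

```text
time: 19.6
position: [0.5774, -0.0979, 0.1807]
orientation: [3.14, -0.106, 0.004]
contact_force: [-0.5, -1.0, 1.6]
gripper_width: 0.151
gripper_force: 40.0
```

```bash
python3 -c "
from h import *
s,M=stat(); print(s['position'],M.round(3))"
```

```text
t 19.6 tip-kh mm [-53.7   2.8  80.4] F [-0.5 -1.   1.6] T [-0.31  0.38  0.03] w 13.3 gf 40.00444829463959 z [ 0.003 -0.    -1.   ] q [-0.75  0.7   1.22  1.87 -0.74  1.12 -0.89]
[ 0.57737307 -0.09792544  0.18071759] [[ 0.998 -0.068  0.003]
 [-0.068 -0.998 -0.   ]
 [ 0.003  0.    -1.   ]]
```

Emit:
play_rows:
  targets:
    - [[0,0,0,0,0,-3.5,255],[0,-0.65,-1.37,-4,0,0,255],[0,-0.65,-1.37,-4,0,0,255],[0,-0.65,-1.37,-4,0,0,255],[0,0,0,0,0,0,255]]

```text
time: 20.23
position: [0.578, -0.0736, 0.2201]
orientation: [2.932, -0.003, 0.003]
contact_force: [-2.0, -0.6, 0.2]
gripper_width: 0.151
gripper_force: 40.0
```

```bash
cat >> h.py <<'E'
def lift(al,n):
    s,M=stat(); a=np.radians(al); h=np.array([.5775,.1025,.095]); c_,s_=np.cos(a),np.sin(a)
    p=h+np.array([0,-.2*c_+.0857*s_,.2*s_+.0857*c_]); Mt=frame([0,-s_,-c_],[1,0,0])
    print(s['position'],'ang',np.degrees(np.arctan2(-M[1,2],-M[2,2])),'bar-angle',np.degrees(np.arctan2(s['position'][2]-.095,.1025-s['position'][1])-np.arctan2(.0857,.2))); plan(p,Mt,n)
E
python3 -c "
from h import *
lift(30,5)"
```

```text
t 20.225 tip-kh mm [-53.1  23.6 119.8] F [-2.  -0.6  0.2] T [-0.23  0.41 -0.02] w 13.3 gf 40.00330924987793 z [ 0.002 -0.208 -0.978] q [-0.98  0.74  1.37  1.86 -0.59  1.1  -1.  ]
[ 0.57801096 -0.07363946  0.22011709] ang 11.994641976506445 bar-angle 12.192175292324729
rows 5 shift [-0.01 -0.54 -1.23] turn [-3.6  -0.02 -0.03]
```

```bash
python3 -c "
from h import *
s,a=snap('scene','s10.png'); a=cv2.imread('pics/s10.png')[130:270,220:395]; cv2.imwrite('pics/c10.png',cv2.resize(a,(700,560),interpolation=cv2.INTER_CUBIC))"
```

```text
(no output)
```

View pics/c10.png

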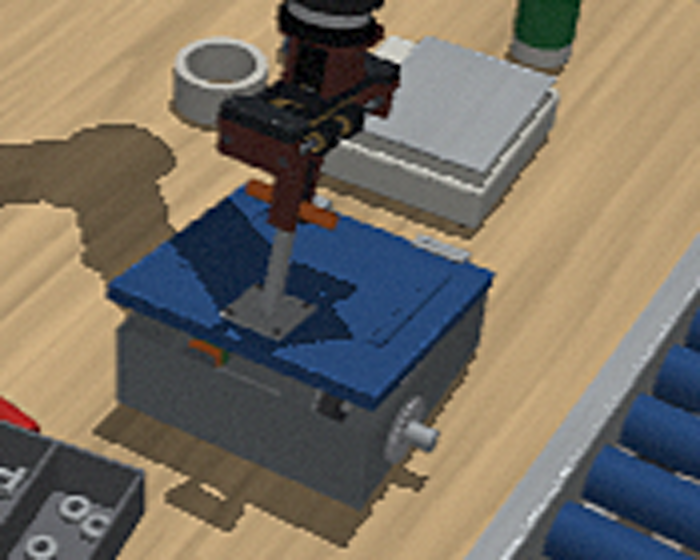

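The cover is lifting with the key (free edge at crop (110,290) is clear of the housing). Continuing.

Emit:
play_rows:
  targets:
    - [[0,-0.55,-1.25,-3.6,0,0,255],[0,-0.55,-1.25,-3.6,0,0,255],[0,-0.55,-1.25,-3.6,0,0,255],[0,-0.55,-1.25,-3.6,0,0,255],[0,-0.55,-1.25,-3.6,0,0,255],[0,0,0,0,0,0,255]]

```text
time: 21.02
position: [0.5777, -0.0282, 0.2692]
orientation: [2.621, -0.007, -0.0]
contact_force: [-1.2, -0.1, 0.1]
gripper_width: 0.146
gripper_force: 40.0
```

```bash
python3 -c "
from h import *
lift(52,7)"
```

```text
t 21.025 tip-kh mm [-53.4  69.5 168.9] F [-1.2 -0.1  0.1] T [ 0.58  0.48 -0.27] w 12.8 gf 40.00081479549408 z [-0.002 -0.498 -0.867] q [-1.2   0.81  1.43  1.8  -0.31  1.13 -1.32]
[ 0.57770819 -0.02821275  0.26920238] ang 29.83832712507539 bar-angle 29.92213951669802
rows 7 shift [-0.01 -0.51 -1.09] turn [-3.17  0.02 -0.04]
```

Emit:
play_rows:
  targets:
    - [[0,-0.51,-1.09,-3.15,0,0,255],[0,-0.51,-1.09,-3.15,0,0,255],[0,-0.51,-1.09,-3.15,0,0,255],[0,-0.51,-1.09,-3.15,0,0,255],[0,-0.51,-1.09,-3.15,0,0,255],[0,-0.51,-1.09,-3.15,0,0,255],[0,-0.51,-1.09,-3.15,0,0,255],[0,-0.51,-1.09,-3.15,0,0,255],[0,0,0,0,0,0,255]]

```text
time: 22.15
position: [0.5789, 0.0609, 0.3082]
orientation: [2.177, -0.005, 0.001]
contact_force: [-4.0, 2.0, 0.7]
gripper_width: 0.143
gripper_force: 40.0
```

```bash
python3 -c "
from h import *
lift(55,1)"
```

```text
t 22.15 tip-kh mm [-52.2 158.8 207.6] F [-4.   2.   0.7] T [ 1.01  0.57 -0.9 ] w 12.6 gf 39.99954700469971 z [-0.002 -0.822 -0.569] q [-1.37  1.06  1.43  1.67 -0.08  1.29 -1.59]
[0.57891265 0.06086434 0.30824963] ang 55.292443930338926 bar-angle 55.75720277574169
rows 1 shift [-0.14  0.14  0.25] turn [ 0.29  0.09 -0.23]
```

Emit:
play_rows:
  targets:
    - [[0,0,0,0,0,0,220],[0,0,0,0,0,0,150],[0,0,0,0,0,0,0],[0,0,0,0,0,0,0],[0,0,0,0,0,0,0],[0,0,-1.5,0,0,0,0],[0,0,-2,0,0,0,0],[0,0,-2.5,0,0,0,0],[0,0,-2.5,0,0,0,0],[0,0,-2.5,0,0,0,0],[0,0,0,0,0,0,0],[0,0,0,0,0,0,0],[0,0,0,0,0,0,0]]

```text
time: 23.78
position: [0.5783, 0.1476, 0.3714]
orientation: [2.179, -0.011, -0.002]
contact_force: [1.0, 0.2, -1.0]
gripper_width: 1.0
gripper_force: 0.0
```

```bash
python3 -c "
from h import *
s,M=stat(); print(s['position']); snap('wrist','w11.png'); s,a=snap('scene','s11.png'); a=cv2.imread('pics/s11.png'); b=cv2.imread('pics/w11.png')
cv2.imwrite('pics/c11.png',np.hstack([cv2.resize(a[80:300,160:410],(450,396),interpolation=cv2.INTER_CUBIC),cv2.copyMakeBorder(cv2.resize(b,(350,262)),0,134,0,0,0)]))"
```

```text
t 23.775 tip-kh mm [-52.9 245.8 270.7] F [ 1.   0.2 -1. ] T [ 0.79 -0.06  0.02] w 88.0 gf 0.0 z [-0.006 -0.821 -0.571] q [-1.4   1.02  1.43  1.48 -0.04  1.52 -1.63]
[0.57828998 0.14762725 0.37140033]
```

View pics/c11.png

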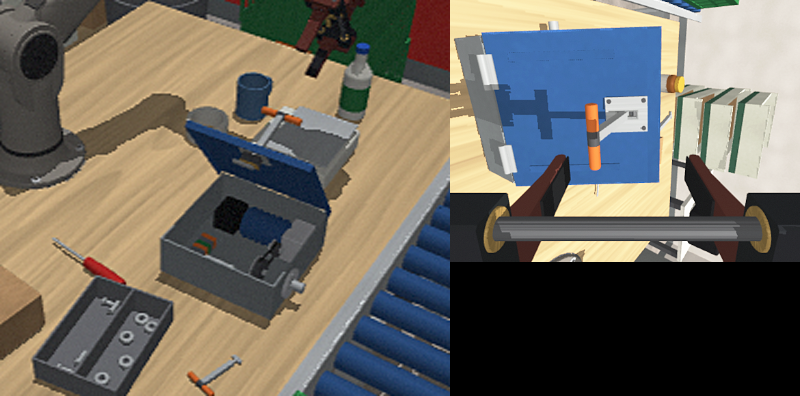

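The cover stands open at about 55°, the key is still in the lock with its bar parallel to the hinge (bar at (593,135) in the composite), and the gripper is clear. Handing in.

```bash
python3 -c "
from cell import env
print(env.job_done())"
```

```text
the job is handed in; nothing more can be done
None
```

The job is handed in: the key stood home, was let go, was retaken by its bar and turned about 90° clockwise, and the cover is open at about 55° with the key still in the lock and the gripper clear, at about 24 s of the 58 s.

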